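# Set out the vaccination tray

## Task

Set out the grey six-pocket tray for the next vaccination round with the carton, the two vials and the dropper bottle that stand round the red marker pen to its right: put the carton in the middle of the back-row pocket between the timer and the tally counter, its long side along the row, and stand the smaller vial on the middle of the carton's top; stand the larger vial in the middle of the pocket in front of (nearer the robot than) the timer, and the dropper bottle in the middle of the pocket in front of the tally counter. Keep everything upright, and leave the timer and the counter in their pockets.

Things in the scene. Friction and masses are not known exactly. Their poses are not given: they have to be found in the camera images.
- tray: Grey flat fixed tray, 176 mm (x) by 272 mm (y), two rows of three open pockets. Origin: centre of its underside, on the table; x to the back row (away from the robot), y to the robot's left along the rows. Pocket centres at x = -42 mm (front row), +42 mm (back row), y = -88, 0, +88 mm. Heights: pocket floor 3 mm, ribs 7 mm, rim 11 mm. The front middle pocket stays empty.
- timer: Wind-up timer: white round base 72 mm across with a red ribbed knob, 39 mm tall, 0.14 kg. It stands loose in the tray's back row, in the left or the right end pocket. Origin: centre of its underside, z up.
- tally_counter: Hand tally counter: small pale round case about 42 mm across, 21 mm tall, with a finger ring; 62 by 47 mm overall. It lies loose in the other end pocket of the back row. Origin: centre of its underside, z up; the case's centre is 8 mm along its x.
- carton: Small closed cardboard carton, green with one white end, lying near the red marker pen right of the tray: 62 mm long (its x), 34 mm wide (its y), 34 mm high, about 0.012 kg, flat firm top. Origin: centre of its underside, z up. Take it across the 34 mm width.
- small_vial: The smaller of the two glass vials with a grey stopper that stand near the red marker pen (others, farther back, are not meant): 22 mm diameter, 41 mm tall, about 0.02 kg. Origin: centre of its underside, z up along its axis.
- large_vial: The larger of the two glass vials near the red marker pen, also with a grey stopper: 27 mm diameter, 51 mm tall, about 0.02 kg. Origin: centre of its underside, z up along its axis.
- dropper: Brown glass dropper bottle with a black rubber bulb, standing near the red marker pen: body 33 mm across up to the shoulder at about 65 mm, then a narrower collar and bulb, 102 mm tall in all; take the body, 40 to 60 mm up, about 0.07 kg. Origin: centre of its underside, z up along its axis.
Not all that is in view belongs to the job. What is shaped like the timer but green is not meant.

How it is judged:
At the end, for the whole second after the job is handed in: Carton, large vial and dropper flat on the floor of their pockets, within 15 mm of centre along each tray axis; carton within 0.26 rad of the row; small vial on its top within 15 mm lengthwise, 11 mm across; timer and counter within 15 mm of their pocket centres; tilts under 0.12 rad, at rest (((x of timer in the frame of tray between 0.027 and 0.057 m and y of timer in the frame of tray between 0.073 and 0.103 m and x of tally_counter in the frame of tray between 0.027 and 0.057 m and y of tally_counter in the frame of tray between -0.103 and -0.073 m and x of large_vial in the frame of tray between -0.057 and -0.027 m and y of large_vial in the frame of tray between 0.073 and 0.103 m and x of dropper in the frame of tray between -0.057 and -0.027 m and y of dropper in the frame of tray between -0.103 and -0.073 m) or (x of timer in the frame of tray between 0.027 and 0.057 m and y of timer in the frame of tray between -0.103 and -0.073 m and x of tally_counter in the frame of tray between 0.027 and 0.057 m and y of tally_counter in the frame of tray between 0.073 and 0.103 m and x of large_vial in the frame of tray between -0.057 and -0.027 m and y of large_vial in the frame of tray between -0.103 and -0.073 m and x of dropper in the frame of tray between -0.057 and -0.027 m and y of dropper in the frame of tray between 0.073 and 0.103 m)) and x of carton in the frame of tray between 0.027 and 0.057 m and y of carton in the frame of tray between -0.015 and 0.015 m and angle between the x axis of carton and the y axis of tray, either way round below 0.26 rad and x of small_vial in the frame of carton between -0.015 and 0.015 m and y of small_vial in the frame of carton between -0.011 and 0.011 m and z of small_vial in the frame of carton between 0.029 and 0.039 m and angle between each of carton, small_vial, large_vial, dropper's own z axis and vertical below 0.12 rad and linear speed of each of carton, small_vial, large_vial, dropper below 0.02 m/s and z of carton in the frame of tray between 0 and 0.006 m and z of large_vial in the frame of tray between 0 and 0.006 m and z of dropper in the frame of tray between 0 and 0.006 m); the robot touches nothing.
It fails at once if a vial, the bottle or the carton is knocked over (angle between any of carton, small_vial, large_vial, dropper's own z axis and vertical above 0.8 rad).
It also fails if it takes over 102 s, if anything falls off the work surface, if the arm or the gripper's body presses on something with over 40 N, if the wrist force passes 120 N, or if a joint passes its speed limit or range.

## Robot

A 6-joint arm with a two-finger parallel gripper is mounted at the origin on a cart in front of the work surface, level with it; the furniture and walls round the work are solid. World frame = base frame: x ahead of the robot, y to its left, z up, the work surface at z = 0. Lengths are in m, angles in rad, forces in N, time in s.
With the tool pointing down it reaches from about 0.35 to 0.775 m from the base axis. Payload 5.5 kg.
Tool frame: the origin (TCP) lies midway between the tips of the shut fingers; the grasp point (between the pads) lies behind it (bot.pinch_z is the z of the grasp point in the tool frame, in m); z points along the fingers, y is the line along which they close (so a half turn about z gives the same grasp; the last joint's range is limited). The gripper opens to 85 mm and grips with 20 to 120 N. Pads are 22 mm wide; open, the fingers measure 114 mm over their backs; the gripper's body (76 mm by 85 mm) begins 54 mm behind the grasp point. The pads swing forward as they close: fully open they stand 13 mm farther back than shut.
Start: joints at [1.044, 0.313, 0.046, 1.304, 0, 1.431], TCP at [0.217, 0.533, 0.231] pointing down, gripper open.
Joint ranges: [-2.76, 2.76], [-0.86, 1.69], [-1.03, 1.26], [-2.2, 2.34], [-1.47, 1.5], [-3.14, 3.14]. Speed limits (rad/s): [2.57, 2.57, 3.14, 3.14, 3.14, 3.14].

## Interface

Orientations are given as a 3x3 rotation matrix whose columns are the frame's x, y, z axes.
In Python, from rig import bot gives the robot as it stands. Calls block until the motion is done:
- bot.move_ptp(position, orientation): joint-space move of the TCP to a pose.
- bot.move_l(position, vel=0.15, frame=None, max_force=None): straight line of the TCP; frame=None keeps the orientation; vel is the mean speed in m/s. With max_force (N) it stops when the force on the tool has changed by that much, and returns True; else False.
- bot.goto_joints(angles): joint-space move.
- bot.gripper_to(opening, grasp_force=None): finger opening in m; grasp_force is the grip in N (None keeps the last); returns when the fingers have stopped.
- bot.dwell(seconds).
- bot.solve_ik(position, orientation): joint angles nearest the present ones, or None.
- bot.state(): the state.
- bot.grab_frame(name): name is "side" or "top"; returns a dict with "img" (420x560x3 uint8, red, green, blue), "fx", "fy", "cx", "cy" (pixels), "eye" and "orientation" of the camera in the world. Camera axes: x right, y down, z forward; pixel columns grow to the right and rows downward; lengths in m; the calibration is good to about 2 mm. A picture is of the moment at which its call begins. There is no depth.
A pose or a line that the arm cannot do raises bot.PlanningError and nothing moves.
- bot.finish_job(): hands the job in; it is judged then, once.
The state is a dict: "time_s": time; "joint_positions": joint angles; "qvel": joint speeds; "effort": joint torques, N m; "tool_pos": TCP position; "tool_rot": TCP orientation; "wrist_force": force on the tool from outside, world axes, zero at the start; "wrist_torque": the same for the moment, N m; "width": finger opening in m; "finger_force": force on a finger pad.
Only numpy, scipy, OpenCV 4.12 (cv2) and the standard library are available. Lean on these libraries where they do the work, as an engineer would, in place of code of your own. Each camera call takes 0.05 s, during which the arm holds its last target. There are 200 camera calls.

## Working session

There is one attempt and no reset: what is moved stays moved. The work goes in short steps, each a Python script; the robot and the scene stay as the last script left them, time stands still between calls to the robot, and variables do not carry over. Pictures are saved under pics/ and viewed, at most 14 in all, crops included, and the job is handed in when it is done.

```bash
mkdir -p pics; ls; python3 - <<'E'
from rig import bot
import cv2
for n in("top","side"):
    f=bot.grab_frame(n); cv2.imwrite(f"pics/{n}0.png",f["img"][:,:,::-1])
    print(n,f["fx"],f["fy"],f["cx"],f["cy"],f["eye"],f["orientation"])
print(bot.pinch_z,bot.state()["time_s"],bot.state()["tool_rot"])
E
```

```text
pics
top 380.14326665347386 380.14326665347386 282.4565613423094 213.39974506479516 [ 0.43511923 -0.05064206  0.87062835] [[ 0.02241363 -0.99603496  0.08609293]
 [-0.99973659 -0.02190488  0.00684964]
 [-0.00493663 -0.08622378 -0.99626356]]
side 543.7846396594504 543.7846396594504 280.3285130250553 208.2744608339966 [0.47626828 0.84170369 0.6977738 ] [[-0.99931547 -0.03205195  0.01847308]
 [-0.0338351   0.58995516 -0.80672678]
 [ 0.01495888 -0.80679959 -0.5906358 ]]
-0.0187 0.1 [[-9.26130604e-01  3.77201994e-01 -8.71597053e-04]
 [ 3.77202913e-01  9.26129498e-01 -1.45455945e-03]
 [ 2.58549015e-04 -1.67588097e-03 -9.99998562e-01]]
```

View pics/top0.png

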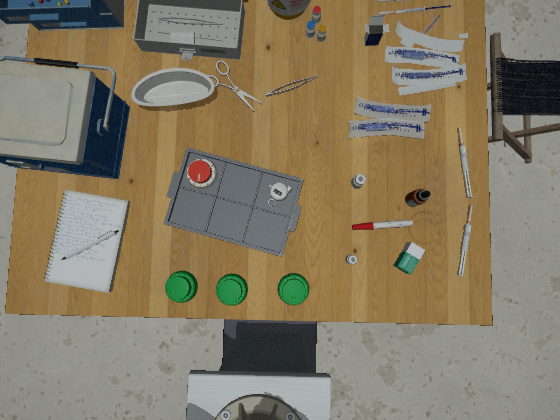

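View pics/side0.png

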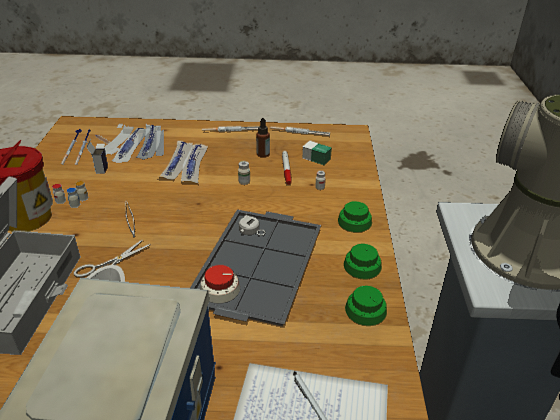

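The top view shows the tray (187,150)–(302,180) with the timer back-left at (201,172) and the counter back-right at (279,191). The large vial is at (359,180), the small vial at (351,259), the dropper at (417,198) and the carton at (410,258). I'll zoom in for measurement.

```bash
python3 - <<'E'
import cv2,numpy as np
t=cv2.imread("pics/top0.png");s=cv2.imread("pics/side0.png")
cv2.imwrite("pics/c1.png",cv2.resize(t[140:265,155:315],None,fx=4.7,fy=4.7,interpolation=cv2.INTER_CUBIC))
a=cv2.resize(t[165:280,340:440],None,fx=4,fy=4,interpolation=cv2.INTER_CUBIC)
b=cv2.resize(s[110:195,230:340],None,fx=3.6,fy=3.6,interpolation=cv2.INTER_CUBIC)
o=np.zeros((460,800,3),np.uint8);o[:a.shape[0],:400]=a;o[:b.shape[0],402:402+b.shape[1]]=b
cv2.imwrite("pics/c2.png",o)
E
```

```text
(no output)
```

View pics/c1.png

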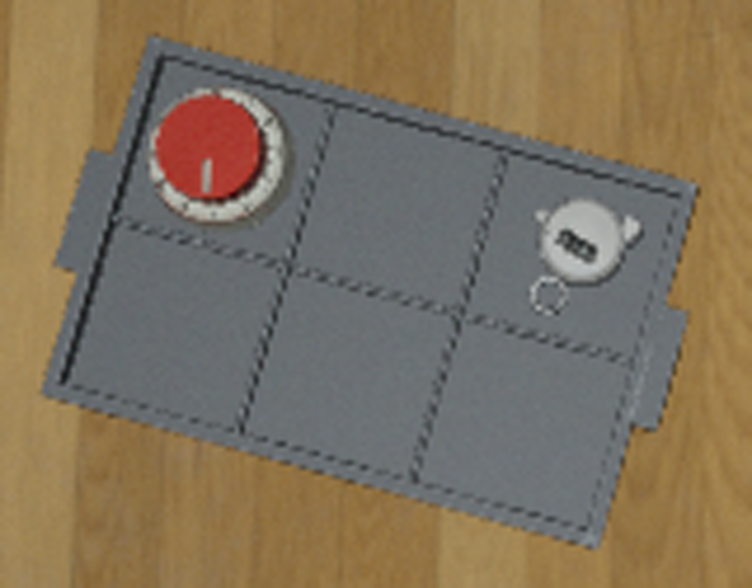

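View pics/c2.png

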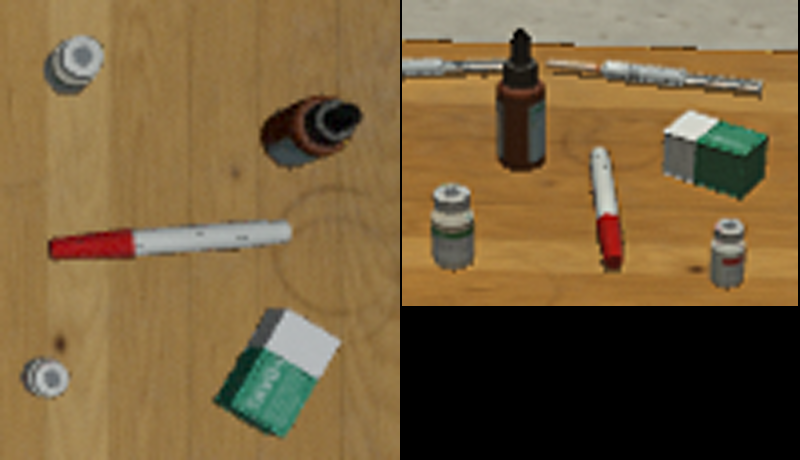

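```bash
cat > h.py <<'E'
import numpy as np,cv2
from rig import bot
C={}
def cam(n):
    if n not in C: C[n]=bot.grab_frame(n)
    return C[n]
def ray(n,u,v):
    f=cam(n); d=np.array([(u-f["cx"])/f["fx"],(v-f["cy"])/f["fy"],1]); return np.array(f["eye"]),np.array(f["orientation"])@d
def plane(n,u,v,z):
    e,d=ray(n,u,v); return e+d*(z-e[2])/d[2]
def tri(a,b):
    (e1,d1),(e2,d2)=ray("top",*a),ray("side",*b)
    s=np.linalg.lstsq(np.c_[d1,-d2],e2-e1,rcond=None)[0]
    p,q=e1+s[0]*d1,e2+s[1]*d2
    return (p+q)/2,np.linalg.norm(p-q)
E
python3 - <<'E'
from h import *
np.set_printoptions(precision=4,suppress=True)
P=lambda x,y:(155+(x+.5)/4.7-.5,140+(y+.5)/4.7-.5)
c=np.array([plane("top",*P(*p),.011)[:2] for p in[(152,37),(697,185),(598,547),(45,395)]])
print(c,c.mean(0),[np.linalg.norm(c[i]-c[i-1]) for i in range(4)])
y=(c[0]-c[1])+(c[3]-c[2]); x=(c[0]-c[3])+(c[1]-c[2])
print("ang y",np.arctan2(-y[0],y[1]),"ang x",np.arctan2(x[1],x[0]))
T=lambda x,y:(340+(x+.5)/4-.5,165+(y+.5)/4-.5)
S=lambda x,y:(230+(x-402+.5)/3.6-.5,110+(y+.5)/3.6-.5)
for n,t,s,z in[("large",(84,54),(452,192),.051),("small",(53,378),(731,228),.041),("drop",(352,115),(520,32),.1)]:
    print(n,plane("top",*T(*t),z),plane("side",*S(*s),z),tri(T(*t),S(*s)))
print("timer",plane("top",*P(209,143),.039),"counter",plane("top",*P(580,240),.021))
im=cam("top")["img"]; hsv=cv2.cvtColor(im,cv2.COLOR_RGB2HSV)
g=(hsv[...,0]>60)&(hsv[...,0]<95)&(hsv[...,1]>90); w=(hsv[...,1]<50)&(hsv[...,2]>150)
for nm,m in(("all",g|w),("bright",(g&(hsv[...,2]>115))|w)):
    m=m.astype(np.uint8); m[:235]=0;m[280:]=0;m[:,:392]=0;m[:,435:]=0
    big=cv2.resize(m*255,None,fx=4,fy=4,interpolation=cv2.INTER_CUBIC)>127
    cs,_=cv2.findContours(big.astype(np.uint8),0,2); k=max(cs,key=cv2.contourArea)
    r=cv2.minAreaRect(k); b=cv2.boxPoints(r); b=np.array([plane("top",(x+.5)/4-.5,(y+.5)/4-.5,.034)[:2] for x,y in b])
    e=[b[i]-b[i-1] for i in range(4)]; L=max(e,key=np.linalg.norm)
    print(nm,b.mean(0),[np.linalg.norm(q) for q in e],np.arctan2(L[1],L[0]))
E
```

```text
[[ 0.6572  0.179 ]
 [ 0.5895 -0.0897]
 [ 0.4133 -0.0455]
 [ 0.4802  0.2229]] [0.535  0.0667] [np.float64(0.1823779491901042), np.float64(0.27713059796862605), np.float64(0.18162335959490744), np.float64(0.2766421784480061)]
ang y -0.24554786587875255 ang x -0.2445710397077087
large [ 0.5868 -0.2136  0.051 ] [ 0.5857 -0.211   0.051 ] (array([ 0.5866, -0.2139,  0.0493]), np.float64(0.0011027266213450798))
small [ 0.4108 -0.1997  0.041 ] [ 0.4099 -0.1946  0.041 ] (array([ 0.4101, -0.2003,  0.0374]), np.float64(0.0010849427938896387))
drop [ 0.5492 -0.3405  0.1   ] [ 0.5502 -0.3369  0.1   ] (array([ 0.5501, -0.3415,  0.0976]), np.float64(0.000959593051732006))
timer [0.5995 0.1423 0.039 ] counter [ 0.5598 -0.0336  0.021 ]
all [ 0.4174 -0.3233] [np.float64(0.04335867494035278), np.float64(0.06638725146111396), np.float64(0.04359793359661178), np.float64(0.06621835394363497)] -0.5498898827353272
bright [ 0.4165 -0.3276] [np.float64(0.03520479469454088), np.float64(0.06348407331350008), np.float64(0.03539053507363005), np.float64(0.06335295900486344)] -0.5505773490890156
```

```bash
cat >> h.py <<'E'
TR,A=np.array([.535,.0667]),-.245
ROW=A+np.pi/2
def pocket(x,y): c,s=np.cos(A),np.sin(A); return TR+[c*x-s*y,s*x+c*y]
def ori(th):
    z=np.array([0,0,-1.]); y=np.array([np.cos(th),np.sin(th),0]); return np.c_[np.cross(y,z),y,z]
def over(xy,th,z=.2):
    best=None; q0=np.array(bot.state()["joint_positions"])
    for t in(th,th+np.pi):
        q=bot.solve_ik([*xy,z],ori(t))
        if q is not None and (best is None or abs(q[5]-q0[5])<best[0]): best=(abs(q[5]-q0[5]),t)
    bot.move_ptp([*xy,z],ori(best[1]))
def job(pick,th,h,place,thp,floor,w,force=25,hi=.2):
    """grasp at height h, stand on surface height `floor`"""
    zp=h+bot.pinch_z
    bot.gripper_to(.085); over(pick,th,hi); bot.move_l([*pick,zp],vel=.15)
    bot.gripper_to(0,grasp_force=force); s=bot.state(); print("width",s["width"],"t",s["time_s"])
    bot.move_l([*pick,hi],vel=.2); over(place,thp,hi)
    bot.move_l([*place,zp+floor+.02],vel=.2)
    hit=bot.move_l([*place,zp+floor-.002],vel=.03,max_force=4)
    s=bot.state(); print("hit",hit,"dz",s["tool_pos"][2]-zp-floor,"w",s["width"])
    bot.gripper_to(w+.018); bot.move_l([*place,hi],vel=.2); print("t",bot.state()["time_s"])
def snap(name):
    for n in("top","side"): C.pop(n,None); cv2.imwrite(f"pics/{n}{name}.png",cam(n)["img"][:,:,::-1])
E
python3 - <<'E'
from h import *
job(np.array([.4165,-.3274]),-.55+np.pi/2,.024,pocket(.042,0),A,.003,.034)
over([.4105,-.1988],np.pi/2)
snap("1")
t,s=[cv2.imread(f"pics/{n}1.png") for n in("top","side")]
a=cv2.resize(t[140:265,155:315],(512,400));b=cv2.resize(s[190:330,180:330],(288,400))
cv2.imwrite("pics/c3.png",np.hstack([a,b]))
E
```

```text
width 0.033494462884831246 t 5.4833
hit True dz 6.49552739785909e-05 w 0.03360682774033301
t 11.2083
```

View pics/c3.png

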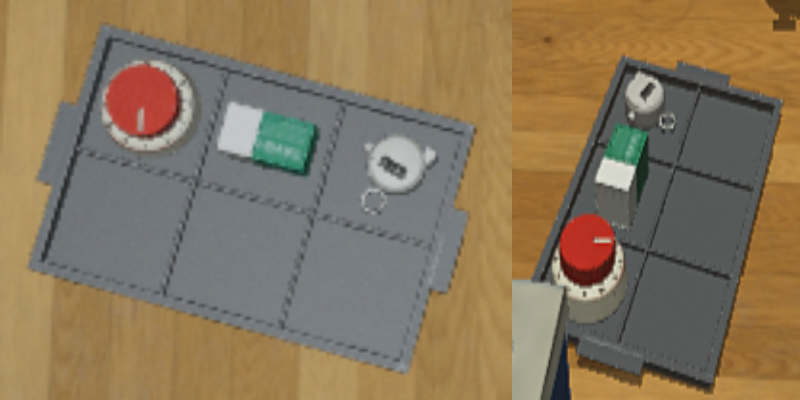

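The carton sits along the row in the back-middle pocket, centred at about (238,183) in the full image. The timer and counter haven't moved. I'll measure it and stack the small vial.

```bash
python3 - <<'E'
from h import *
im=cv2.imread("pics/top1.png"); hsv=cv2.cvtColor(im,cv2.COLOR_BGR2HSV)
g=(hsv[...,0]>60)&(hsv[...,0]<95)&(hsv[...,1]>90)&(hsv[...,2]>115); w=(hsv[...,1]<50)&(hsv[...,2]>170)
m=(g|w).astype(np.uint8); m[:160]=0;m[205:]=0;m[:,:220]=0;m[:,262:]=0
k=max(cv2.findContours(m,0,2)[0],key=cv2.contourArea); r=cv2.minAreaRect(k); print(r)
c=plane("top",*r[0],.037)[:2]; d=c-pocket(0.042,0)
print(c,pocket(.042,0),"in tray",[d@[np.cos(A),np.sin(A)],d@[-np.sin(A),np.cos(A)]])
t=pocket(.042,0)+np.clip(d,-.005,.005)
job(np.array([.4105,-.1988]),np.pi/2,.021,t,ROW,.037,.022)
over([.5865,-.2132],np.pi/2+.0)
snap("2")
t,s=[cv2.imread(f"pics/{n}2.png") for n in("top","side")]
a=cv2.resize(t[140:265,155:315],(512,400));b=cv2.resize(s[190:330,180:330],(288,400))
cv2.imwrite("pics/c4.png",np.hstack([a,b]))
E
```

```text
((237.48963928222656, 182.16390991210938), (27.569900512695312, 15.008849143981934), 14.931416511535645)
[0.57449463 0.0563724 ] [0.57574577 0.05651263] in tray [np.float64(-0.0011797631792936636), np.float64(-0.00043952075441081934)]
width 0.02147047317263158 t 15.2667
hit True dz 0.0002206437011795584 w 0.02122510080860645
t 21.1583
```

View pics/c4.png

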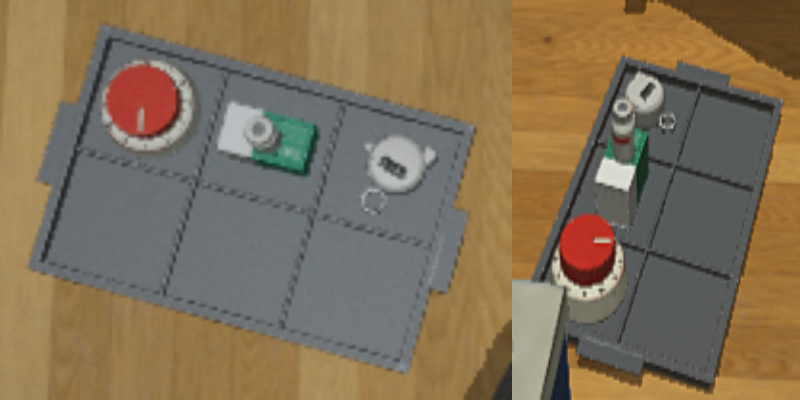

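The small vial stands centred on the carton, with its stopper at crop (261,132). Next are the large vial and the dropper.

```bash
python3 - <<'E'
from h import *
job(np.array([.5865,-.2132]),np.pi/2,.025,pocket(-.042,.088),ROW,.003,.027)
job(np.array([.5495,-.3398]),np.pi/2-.3,.053,pocket(-.042,-.088),ROW,.003,.033,hi=.23)
bot.move_ptp([.42,-.3,.3],ori(np.pi/2))
snap("3")
t,s=[cv2.imread(f"pics/{n}3.png") for n in("top","side")]
a=cv2.resize(t[140:265,155:315],(512,400));b=cv2.resize(s[190:330,180:330],(288,400))
cv2.imwrite("pics/c5.png",np.hstack([a,b]))
E
```

```text
width 0.02640257810745241 t 25.0833
hit True dz 0.00014607103380182267 w 0.02603963445250847
t 30.675
width 0.0313270899071979 t 34.9833
hit True dz 0.0004291708613793242 w 0.0313080315799611
t 40.4833
```

View pics/c5.png

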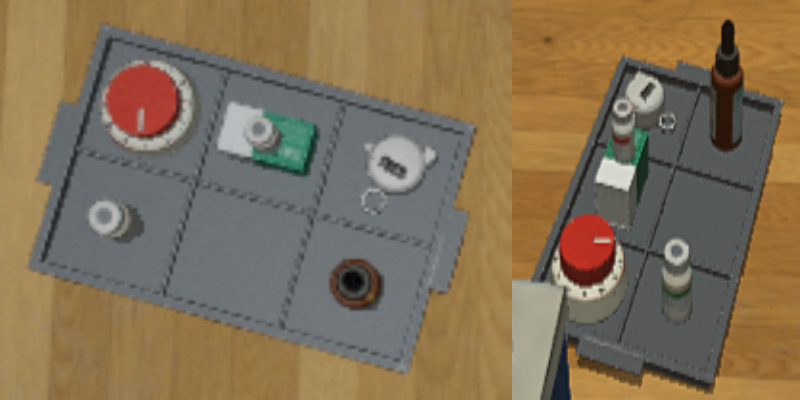

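All four objects are upright in their pockets: the large vial's top is at crop (102,216) and the dropper's bulb at (353,281). I'll check the numbers and then hand in.

```bash
python3 - <<'E'
from h import *
ok=True
for n,x,y,z,t in[("large",102,216,.054,(-.042,.088)),("drop",353,281,.103,(-.042,-.088)),("small",261,132,.078,(.042,0))]:
    e=plane("top",155+(x+.5)/3.2-.5,140+(y+.5)/3.2-.5,z)[:2]-pocket(*t); print(n,e*1000); ok&=np.abs(e).max()<.008
if ok: print(bot.finish_job())
E
```

```text
large [-0.92456916  0.36406528]
drop [-0.76265159 -2.18673041]
small [-5.48275581 -2.63370683]
the job is handed in; nothing more can be done
None
```

The tray is set and handed in: in the last pictures all four items stood upright in their places, the large vial and dropper within about 3 mm of target, the small vial within about 6 mm of the carton pocket's centre and the carton about 1 mm off (measured before stacking), with timer and counter unmoved; no verdict was returned.

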